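# Set the clamp nut of a mitre-jig fence to a running fit and keep hold of it

### The job

Set the pivoting fence of the mitre jig to a sliding fit: screw down the large knurled brass nut that clamps it, now loose on its stud, until it bottoms out, then back it off a quarter turn. Do not shift the fence or the length stop on it, and leave the saw, the mallet and the offcut where they lie. Finish while still gripping the nut where you set it and keep holding it, ready for me to move the fence.

Things in the scene. Friction and masses are not known exactly. Their poses are not given: they have to be found in the camera images.
- jig: Mitre jig: a birch-plywood board 280 x 420 x 18 mm screwed down to the workbench, with a curved slot and angle marks. Origin under its centre, at bench level; its long side runs along its y axis, z up. Its fence pivots on a small hex nut at (-50, -170) mm of the board; the fence runs from there roughly towards the board's +y.
- fence (a joint): Angle of the fence on the board (rad): 0 along the board's +y, growing clockwise seen from above (towards the board's +x), limits 0 and 0.7. The fence is a brown hardwood bar 44 mm wide, 30 mm high and 360 mm long, its top 48.5 mm above the bench. Stiff: it stays where it is, but about 3 N m about the pivot (16 N sideways at the knurled nut) shifts it.
- nut (a joint): Turn of the large knurled brass clamp nut (rad): 0 when bottomed out on its washer, growing as it is unscrewed (anticlockwise seen from above; clockwise tightens). Starts 2.6 to 6.8 rad from bottom, drags about 0.08 N m, stops hard at 0 (fingers gripping with 40 N then slip round it), stays where it is left. Unscrews to 12 rad. One turn lifts it 1.5 mm.
- nut_mid (a point): Centre of the knurled head of the clamp nut, the part to grip: an upright brass cylinder 36 mm in diameter, 26 mm high. Under it a boss 26 mm in diameter and 10 mm high, then a 3 mm washer (34 mm) on the fence, whose top lies 26 mm below this point. The nut stands on the fence 190 mm from its pivot. z is the stud's axis, up; x turns with the nut.
- nut_top (a point): Centre of the clamp nut's top face, 13 mm above the centre of its head. The threaded stud (10 mm) stands 12 mm proud of it. A short dark line filed on the top face runs outwards along this point's x axis and turns with the nut.
- stop_top (a point): Top of the small knurled thumbscrew (18 mm across) of the length stop, an aluminium block 50 x 34 mm clamped across the fence 112 mm beyond the clamp nut, away from the pivot; its top is 30 mm above the fence. Not to be shifted: it slides along the fence at about 8 N.
- stop (a joint): Shift of the length stop along the fence (m), 0 at the start.
- saw_mid (a point): Pull saw lying flat on the bench beside the jig's +y edge, 390 mm long, 23 mm thick at its cane handle: this point is where blade and handle meet, 1.5 mm above the bench; the blade points along its y. Loose, not needed.
- mallet_mid (a point): Beech mallet lying on the bench beside the jig's -y edge: this point is the centre of its head (65 x 120 x 52 mm); the handle runs 260 mm along its -x. Loose, not needed.
- offcut_mid (a point): Wooden offcut 85 x 34 x 21 mm lying on the jig's board near the pivot, in front of the fence (its centre). Loose, not needed.

How it is judged:
By the outcome, as a careful person would: the job done as asked, in the order asked, and still so for the second after the job is handed in, while the arm keeps its last pose, push and grip.
It also fails if it takes over 58 s, if anything falls off the work surface, if the arm or the gripper's body presses on something with over 40 N, if the wrist force passes 120 N, or if a joint passes its speed limit or range.

### The arm

A 7-joint arm with a two-finger parallel gripper is mounted at the origin on the work surface. World frame = base frame: x ahead of the robot, y to its left, z up, the work surface at z = 0. Lengths are in m, angles in rad, forces in N, time in s.
With the tool pointing down it reaches from about 0.4 to 0.85 m from the base axis. Payload 10.4 kg.
Tool frame: the origin (TCP) lies at the centre of the arm's flange, where the gripper is bolted on; the fingertips stand 173 mm ahead of it and the grasp point (between the pads) lies 155 mm ahead of it (manip.nose_length is the distance from the TCP to the fingertips, in m); z points along the fingers, x is the direction in which the jaws open and shut, and the axes are right-handed (so a half turn about z gives the same grasp; the last joint's range is limited). The gripper opens to 85 mm and grips with 20 to 120 N. Pads are 22 mm wide; open, the fingers measure 114 mm over their backs; the gripper's body (76 mm by 85 mm) begins 54 mm behind the grasp point. The pads swing forward as they close: fully open they stand 13 mm farther back than shut.
Start: joints at [-1.172, 0.332, -0.065, 1.46, 0.022, 1.35, -0.088], TCP at [0.256, 0.57, 0.405] pointing down, gripper open.
Joint ranges: [-2.6, 2.6], [-0.5, 2.12], [-1.47, 1.34], [0.16, 2.42], [-1.27, 4.41], [0.06, 2.06], [-2.6, 2.6]. Speed limits (rad/s): [2.22, 2.22, 2.79, 2.79, 3.14, 3.14, 3.14].

### API

Orientations are given as a unit quaternion [x, y, z, w].
In Python, from workcell import status, cams, order, manip gives the robot as it stands.
- The arm moves only by the tool servo_tool, never from a script. Its argument "motion" is a list that holds one entry, the list of rows, each a list of 6 numbers: the shift along the tool's x, y, z in units of 50 mm (1.0 is 50 mm), then the turn, a rotation vector about the tool's x, y, z in units of 5 degrees (1.0 is 5 degrees). In form: [[[x, y, z, ax, ay, az], ...]]. A call has 1 to 12 rows; each row shifts and turns the pose as measured when the row begins, along the tool's axes as they then stand; what a row does not reach is not made up. A row lasts 1/10 s, in which the tool goes at most 50 mm and 8.59 degrees, less where a joint would pass 70% of its speed; a pose out of reach is approached as far as the arm can. A call is refused whole if a number of a shift passes 1 or a number of a turn 1, either way. A call with a gripper value outside its range is refused whole. "jaw" is the closure in counts, from 0 (fully open) to 255 (shut), set as the call begins (left out, the last holds). The fingers move at their own pace and stop on an object; "force" is the grip in N (left out, the last holds). Time passes only in rows, so rows that do not move let the fingers close. It gives the time, the measured TCP pose, the force and the opening at its end, in the units of the state.
- status.get_obs(): the state, without advancing time (a new reading comes with each control period).
- cams.camera(name): name is "scene" or "top"; returns a dict with "color" (480x640x3 uint8, red, green, blue), "vertical_fov" (degrees; the focal length in pixels is half the picture's height over the tangent of half this angle, whatever the lens; pixels are square), "cx", "cy" (the principal point, pixels), "k1" (the pictures are not rectified: a ray, as slopes to the right and down, at radius r is drawn at 1 + k1 r^2 times it, then the intrinsics apply), "extrinsics" (4x4, takes a point from camera to world coordinates). Camera axes: x right, y down, z forward; pixel columns grow to the right and rows downward; lengths in m; the calibration is good to about 2 mm. A picture is of the moment at which its call begins. There is no depth.
- order.hand_in(): hands the job in, once; it reports no verdict.
The state is a dict: "clock": time; "joint_pos": joint angles; "joint_velocities": joint speeds; "tau": joint torques, N m; "position": TCP position; "ee_rot": TCP orientation; "ft_force": force on the tool from outside, world axes, zero at the start; "torque": the same for the moment, N m; "grip_width": opening from 0.0 (shut) to 1.0 (fully open).
Only numpy, scipy, OpenCV 4.12 (cv2) and the standard library are available. Lean on these libraries where they do the work, as an engineer would, in place of code of your own. Each camera call takes 0.05 s, during which the arm holds its last target.

## Working session

There is one attempt and no reset: what is moved stays moved. The work goes in short steps, Python scripts to look and compute and a tool call to move; the robot and the scene stay as the last step left them, time stands still between calls to the robot, and variables do not carry over. Pictures are saved under pics/ and viewed, and the job is handed in when it is done.

Besides the shell and the picture viewer there is one more tool, called as a command line: name --argument value ..., lists and objects as JSON in quotes. servo_tool: Moves the arm, as the interface text tells. Its arguments: {"type":"object","properties":{"motion":{"type":"array","items":{"type":"array","items":{"type":"array","items":{"type":"number"}}}},"jaw":{"type":"number"},"force":{"type":"number"}},"required":["motion"]}

```bash
ls; mkdir -p pics; python3 - <<'E'
from workcell import status,cams,manip
import cv2
print(status.get_obs(), manip.nose_length)
for n in("scene","top"):
    c=cams.camera(n); cv2.imwrite(f"pics/{n}0.png",c["color"][:,:,::-1])
    print(n,{k:v for k,v in c.items() if k!="color"})
E
```

```text
pics
{'clock': 0.0, 'joint_pos': array([-1.17160204,  0.33288062, -0.06470894,  1.46093406,  0.02160974,
        1.34987927, -0.08845981]), 'joint_velocities': array([-0.00104335,  0.00113142,  0.0004002 , -0.00083283, -0.00116074,
       -0.00110089,  0.00120013]), 'tau': array([-2.42838769e-04, -6.25447369e+01,  4.88630659e-02, -3.91602480e+01,
        1.62082678e-02,  1.01179158e-02,  5.89277533e-06]), 'position': array([0.25581489, 0.5701147 , 0.40391378]), 'ee_rot': array([ 8.39443894e-01,  5.43445908e-01, -5.69953801e-04,  4.10985170e-04]), 'ft_force': array([0.3512041 , 0.25528197, 0.20438683]), 'torque': array([ 0.00144614, -0.0059598 ,  0.02166585]), 'grip_width': 1.0006429261703644} 0.1734
scene {'vertical_fov': 43.82332600404237, 'cx': 308.8383487576705, 'cy': 243.9501648696954, 'k1': -0.13934422604721894, 'extrinsics': array([[-0.08421588,  0.78520222, -0.61348607,  1.25912291],
       [ 0.99634726,  0.07508966, -0.04066545,  0.08152219],
       [ 0.01413586, -0.61466985, -0.78865782,  0.95879174],
       [ 0.        ,  0.        ,  0.        ,  1.        ]])}
top {'vertical_fov': 54.379103880195075, 'cx': 322.92019671560433, 'cy': 235.69522123983907, 'k1': 0.024675664748884336, 'extrinsics': array([[ 0.01576672, -0.99334872,  0.11406024,  0.45610074],
       [-0.99975372, -0.01744369, -0.01371935,  0.05378283],
       [ 0.01561773, -0.11381584, -0.9933791 ,  1.0097712 ],
       [ 0.        ,  0.        ,  0.        ,  1.        ]])}
```

View pics/scene0.png

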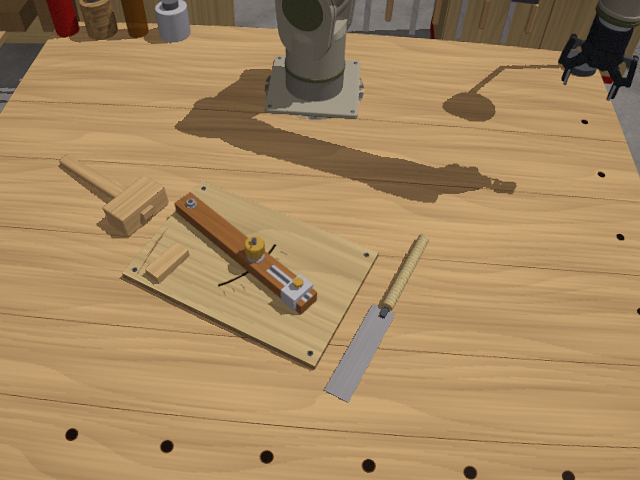

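View pics/top0.png

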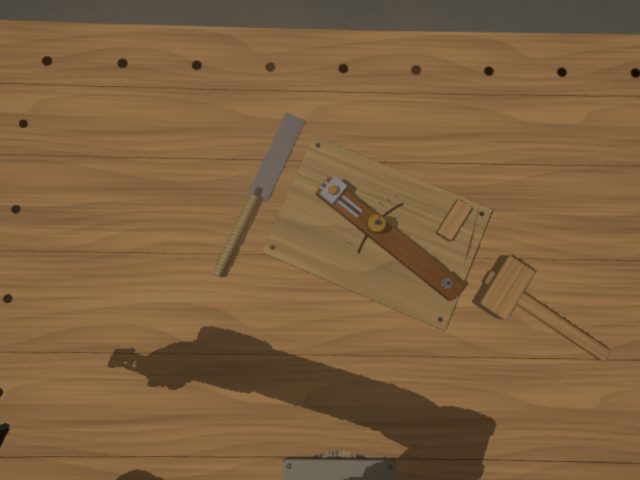

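The scene view shows the nut near (255,247), the pivot at (191,204) and the stop at (297,287). In the top view these are at (377,223), (448,284) and (334,189). I'll zoom in and measure.

```bash
cat > h.py <<'E'
import numpy as np,cv2
from workcell import cams,status
def cal(c):
    f=240/np.tan(np.radians(c["vertical_fov"])/2)
    K=np.array([[f,0,c["cx"]],[0,f,c["cy"]],[0,0,1.]])
    return K,np.array([c["k1"],0,0,0,0]),c["extrinsics"]
def ray(c,uv):
    K,D,E=cal(c)
    p=cv2.undistortPoints(np.array([[uv]],float),K,D)[0,0]
    d=E[:3,:3]@np.array([p[0],p[1],1]); return E[:3,3],d/np.linalg.norm(d)
def onz(c,uv,z):
    o,d=ray(c,uv); return o+d*(z-o[2])/d[2]
def proj(c,P):
    K,D,E=cal(c); Ei=np.linalg.inv(E)
    return cv2.projectPoints(np.atleast_2d(np.array(P,float)),cv2.Rodrigues(Ei[:3,:3])[0],Ei[:3,3],K,D)[0][:,0]
def tri(c1,u1,c2,u2):
    o1,d1=ray(c1,u1);o2,d2=ray(c2,u2)
    s=np.linalg.lstsq(np.c_[d1,-d2],o2-o1,rcond=None)[0]
    a=o1+s[0]*d1;b=o2+s[1]*d2
    return (a+b)/2,np.linalg.norm(a-b)
E
python3 - <<'E'
import cv2
a=cv2.imread("pics/scene0.png");b=cv2.imread("pics/top0.png")
cv2.imwrite("pics/s_z.png",cv2.resize(a[225:275,220:290],None,fx=11,fy=11,interpolation=cv2.INTER_CUBIC))
cv2.imwrite("pics/t_z.png",cv2.resize(b[198:248,342:412],None,fx=11,fy=11,interpolation=cv2.INTER_CUBIC))
E
```

```text
(no output)
```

View pics/s_z.png

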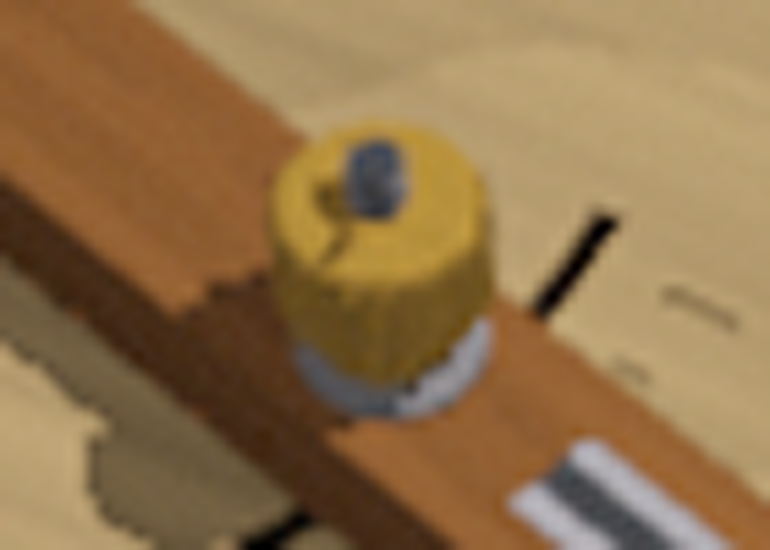

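View pics/t_z.png

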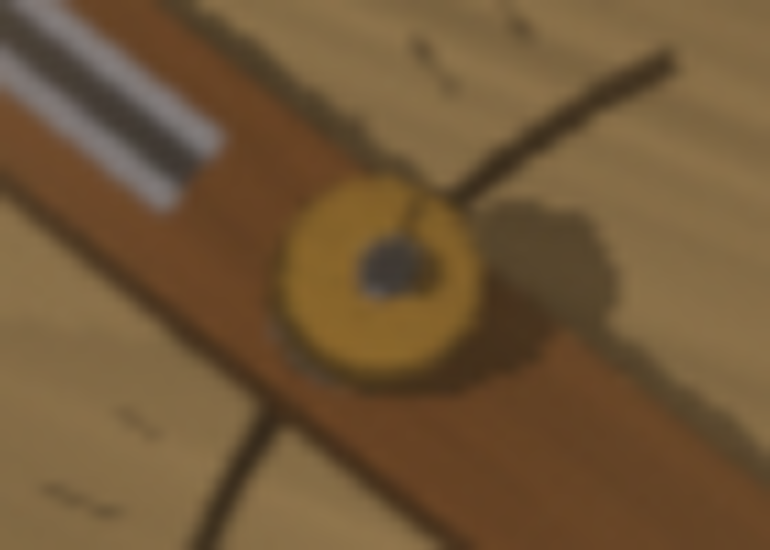

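```bash
python3 - <<'E'
from h import *
cs={n:cams.camera(n) for n in("scene","top")}
s,t=cs["scene"],cs["top"]
for n,(x0,x1,y0,y1) in {"scene":(235,275,230,270),"top":(360,395,208,240)}.items():
    hsv=cv2.cvtColor(cs[n]["color"],cv2.COLOR_RGB2HSV)[y0:y1,x0:x1].astype(int)
    m=((hsv[...,0]>=18)&(hsv[...,0]<=30)&(hsv[...,1]>165)&(hsv[...,2]>(120 if n=="top" else 150))).astype(np.uint8)
    for r in m: print("".join(".#"[v] for v in r))
    ct=max(cv2.findContours(m,0,1)[0],key=cv2.contourArea); h=cv2.convexHull(ct)
    e=cv2.fitEllipse(h); print(n,(e[0][0]+x0,e[0][1]+y0),e[1:])
# guesses
ut=(376.2,222.2); us=(254.2,243.1)
print("tri",tri(s,us,t,ut)); print(onz(t,ut,.089),onz(s,us,.089))
print("pivot", onz(t,(448,284),.055),onz(s,(191,203),.055))
print("stop", onz(t,(334,189),.0785),onz(s,(298,283),.0785))
for n,u in(("c0",(317,145)),("c1",(481,213.5)),("c2",(440,319.5)),("c3",(272,247))): print(n,onz(t,u,.018))
E
```

```text
........................................
........................................
........................................
........................................
........................................
........................................
........................................
.....................###................
............#..#.......##...............
...........####........####.............
...........####........#####............
..........####.........#####............
..........###..........######...........
..........###..........######...........
..........####........#######...........
..........#####..##..########...........
...........####..############...........
............###..###########............
............##..###########.............
...............##########...............
.................######.................
........................................
........................................
........................................
........................................
........................................
..................................
[... 1685 characters left out ...]
.......
...................................
...................................
...................................
top (375.9768228530884, 222.68377780914307) ((15.789819717407227, 16.42109489440918), 122.41707611083984)
tri (array([ 0.59064822, -0.06431521,  0.08966045]), np.float64(0.0006243316015002458))
[ 0.59076399 -0.06471466  0.089     ] [ 0.59015925 -0.06410971  0.089     ]
pivot [ 0.47114862 -0.21581309  0.055     ] [ 0.47363522 -0.21270891  0.055     ]
stop [0.65882749 0.01993373 0.0785    ] [0.6640293  0.02434349 0.0785    ]
c0 [0.76901086 0.05615176 0.018     ]
c1 [ 0.62406998 -0.29964328  0.018     ]
c2 [ 0.39740321 -0.20823842  0.018     ]
c3 [0.54387791 0.14799565 0.018     ]
```

The nut's top-face centre triangulates to (0.5905, -0.0645, 0.089). It lies 191 mm from the pivot and 110 mm from the stop, which matches the given sizes. I'll move over it at the current height.

servo_tool --motion '[[[-0.6, 0.77, 0, 0, 0, 0], [-0.6, 0.77, 0, 0, 0, 0], [-0.6, 0.77, 0, 0, 0, 0], [-0.6, 0.77, 0, 0, 0, 0], [-0.6, 0.77, 0, 0, 0, 0], [-0.6, 0.77, 0, 0, 0, 0], [-0.6, 0.77, 0, 0, 0, 0], [-0.6, 0.77, 0, 0, 0, 0], [-0.6, 0.77, 0, 0, 0, 0], [-0.6, 0.77, 0, 0, 0, 0]]]' --jaw 0 --force 30

```text
clock: 1.2
position: [0.4861, 0.1331, 0.4016]
ee_rot: [0.836, 0.549, -0.001, -0.001]
ft_force: [0.3, 0.9, -0.6]
grip_width: 1.001
```

```bash
cat > st.py <<'E'
from h import *
from scipy.spatial.transform import Rotation as R
np.set_printoptions(precision=4,suppress=True)
import sys
def st(T=(0.5905,-0.0645,0.2315)):
    o=status.get_obs(); M=R.from_quat(o["ee_rot"]).as_matrix()
    d=(M.T@(np.array(T)-o["position"]))/.05
    tilt=np.cross(M[:,2],[0,0,-1]); tl=np.degrees(M.T@tilt)/5
    print("t",round(o["clock"],2),"pos",o["position"],"yaw",round(np.degrees(np.arctan2(M[1,0],M[0,0])),2))
    print("q",o["joint_pos"]); print("F",o["ft_force"],"T",o["torque"],"w",round(o["grip_width"],4))
    print("to target (units)",d,"tilt fix",tl); return o
if __name__=="__main__": st()
E
python3 st.py
```

```text
t 1.2 pos [0.4861 0.1331 0.4016] yaw 66.58
q [-0.6384  0.0598  0.2943  1.793  -0.02    1.2941  0.823 ]
F [ 0.2877  0.9176 -0.5649] T [ 0.0642 -0.0106  0.0033] w 1.0013
to target (units) [-2.7957  3.4973  3.3907] tilt fix [-0.0378  0.0048  0.    ]
```

servo_tool --motion '[[[-0.6, 0.75, 0.25, 0, 0, 0], [-0.6, 0.75, 0.25, 0, 0, 0], [-0.6, 0.75, 0.25, 0, 0, 0], [-0.6, 0.75, 0.25, 0, 0, 0], [-0.4, 0.5, 0.2, 0, 0, 0], [0, 0, 0, 0, 0, -1], [0, 0, 0, 0, 0, -1], [0, 0, 0, 0, 0, -1], [0, 0, 0, 0, 0, -1], [0, 0, 0, 0, 0, -1], [0, 0, 0, 0, 0, -1]]]'

```text
clock: 2.3
position: [0.5917, -0.0779, 0.3389]
ee_rot: [0.663, 0.749, -0.002, -0.001]
ft_force: [0.8, -0.8, -0.1]
grip_width: 1.003
```

```bash
python3 st.py
```

```text
t 2.3 pos [ 0.5917 -0.0779  0.3389] yaw 97.0
q [-0.2636  0.3241  0.3887  1.6433 -0.1266  1.203   1.8459]
F [ 0.7875 -0.7633 -0.1262] T [0.0044 0.0067 0.0157] w 1.0032
to target (units) [0.2724 0.0169 2.1469] tilt fix [-0.0451  0.0234  0.    ]
```

servo_tool --motion '[[[0.27, 0, 0.4, 0, 0, 0], [0, 0, 0.3, 0, 0, -1], [0, 0, 0, 0, 0, -1], [0, 0, 0, 0, 0, -1], [0, 0, 0, 0, 0, -1], [0, 0, 0, -0.03, 0, -1], [0, 0, 0, 0, 0, 0]]]'

```text
clock: 3.0
position: [0.5894, -0.0637, 0.3012]
ee_rot: [0.476, 0.88, -0.001, -0.001]
ft_force: [0.2, -0.1, 0.3]
grip_width: 0.996
```

```bash
python3 st.py; python3 - <<'E'
from h import *
for n,(x0,y0) in {"scene":(210,205),"top":(330,170)}.items():
    c=cams.camera(n);cv2.imwrite(f"pics/{n}1.png",cv2.resize(c["color"][y0:y0+80,x0:x0+100,::-1],None,fx=7,fy=7,interpolation=cv2.INTER_CUBIC))
E
```

```text
t 3.0 pos [ 0.5894 -0.0637  0.3012] yaw 123.19
q [-0.2176  0.3449  0.3024  1.6899 -0.1105  1.1272  2.2659]
F [ 0.2143 -0.1327  0.2986] T [0.0015 0.0592 0.011 ] w 0.9964
to target (units) [-0.0266  0.0141  1.3941] tilt fix [-0.0392 -0.0135 -0.    ]
```

View pics/scene1.png

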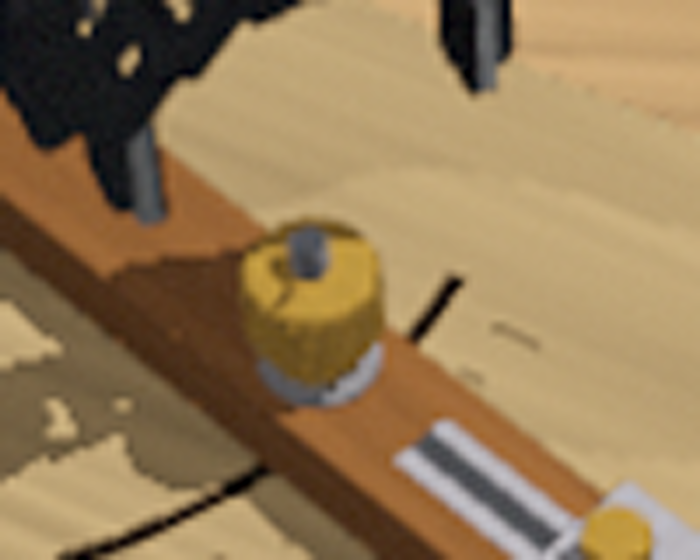

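View pics/top1.png

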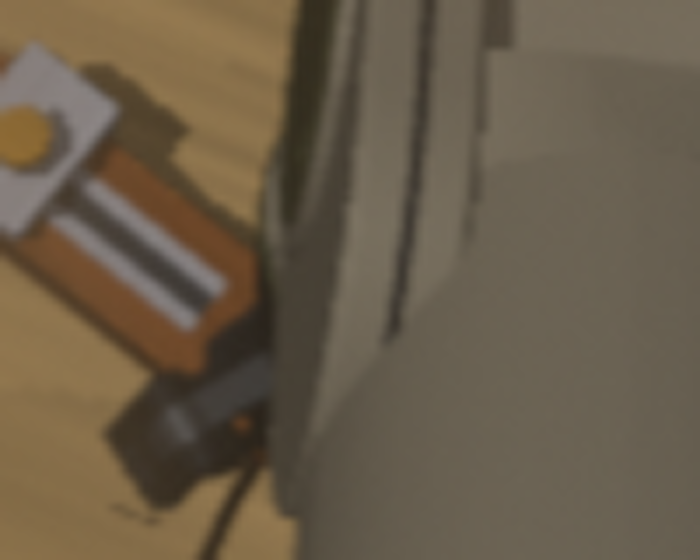

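In the scene view the open fingers straddle the nut at crop (150,215) and (485,85), with the nut midway between them. The arm hides the nut from the top camera. I'll descend.

servo_tool --motion '[[[-0.027, 0.014, 0.4, -0.04, -0.01, 0], [0, 0, 0.4, 0, 0, 0], [0, 0, 0.3, 0, 0, 0], [0, 0, 0.2, 0, 0, 0], [0, 0, 0, 0, 0, 0]]]'

```text
clock: 3.6
position: [0.5913, -0.0643, 0.2346]
ee_rot: [0.482, 0.876, 0.0, 0.001]
ft_force: [-0.2, 0.4, -0.6]
grip_width: 0.996
```

```bash
python3 st.py
```

```text
t 3.6 pos [ 0.5913 -0.0643  0.2346] yaw 122.41
q [-0.2046  0.4229  0.2908  1.7414 -0.1409  0.996   2.2751]
F [-0.1911  0.4175 -0.622 ] T [-0.0004  0.0252 -0.011 ] w 0.9962
to target (units) [ 0.0056 -0.0146  0.0618] tilt fix [0.0169 0.0097 0.    ]
```

servo_tool --motion '[[[0.0056, -0.0146, 0.06, 0.015, 0.01, 0], [0, 0, 0, 0, 0, 0], [0, 0, 0, 0, 0, 0], [0, 0, 0, 0, 0, 0], [0, 0, 0, 0, 0, 0], [0, 0, 0, 0, 0, 0], [0, 0, 0, 0, 0, 0]]]' --jaw 135 --force 20

```text
clock: 4.3
position: [0.5915, -0.0647, 0.2342]
ee_rot: [0.482, 0.876, 0.001, 0.002]
ft_force: [-0.9, -0.1, 0.3]
grip_width: 0.471
```

```bash
python3 st.py; python3 - <<'E'
from h import *
for n,(x0,y0) in {"scene":(210,205)}.items():
    c=cams.camera(n);cv2.imwrite(f"pics/{n}2.png",cv2.resize(c["color"][y0:y0+80,x0:x0+100,::-1],None,fx=7,fy=7,interpolation=cv2.INTER_CUBIC))
E
```

```text
t 4.3 pos [ 0.5915 -0.0647  0.2342] yaw 122.35
q [-0.2042  0.4231  0.2909  1.742  -0.1416  0.9928  2.275 ]
F [-0.913  -0.1486  0.3408] T [0.0224 0.0518 0.0122] w 0.4714
to target (units) [ 0.0137 -0.015   0.0545] tilt fix [0.0406 0.023  0.    ]
```

View pics/scene2.png

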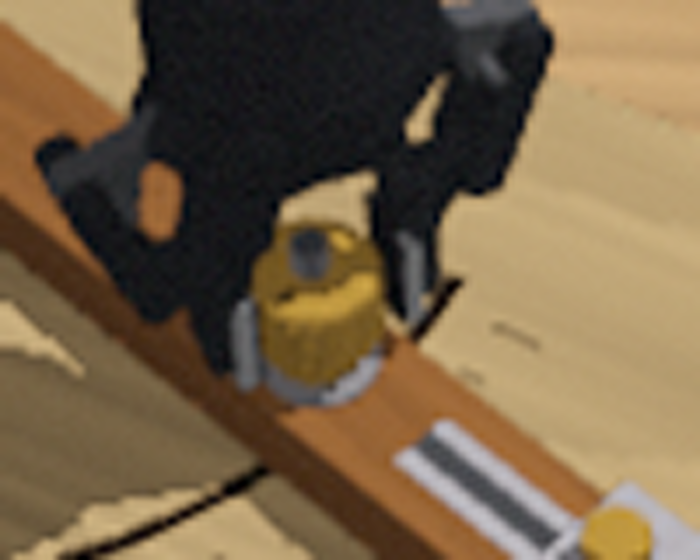

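The pads now straddle the nut at crop x 245 and 405, with a gap of a millimetre or two on each side. I'll go slightly lower and close.

servo_tool --motion '[[[0.005, -0.015, 0.05, 0.04, 0.02, 0], [0, 0, 0.02, 0, 0, 0], [0, 0, 0, 0, 0, 0]]]'

```text
clock: 4.65
position: [0.5906, -0.0649, 0.2303]
ee_rot: [0.482, 0.876, -0.0, -0.0]
ft_force: [0.2, 0.8, 0.1]
grip_width: 0.47
```

servo_tool --motion '[[[0, 0, 0, 0, 0, 0], [0, 0, 0, 0, 0, 0], [0, 0, 0, 0, 0, 0], [0, 0, 0, 0, 0, 0], [0, 0, 0, 0, 0, 0]]]' --jaw 255 --force 20

```text
clock: 5.15
position: [0.5908, -0.0653, 0.2306]
ee_rot: [0.482, 0.876, -0.0, 0.0]
ft_force: [0.6, -1.1, 0.5]
grip_width: 0.417
```

```bash
python3 st.py
```

```text
t 5.15 pos [ 0.5908 -0.0653  0.2306] yaw 122.34
q [-0.2031  0.4278  0.2907  1.7444 -0.1419  0.9897  2.2761]
F [ 0.5706 -1.0854  0.4533] T [-0.0494  0.0176  0.052 ] w 0.4169
to target (units) [ 0.0163  0.0033 -0.0182] tilt fix [-0.002   0.0084 -0.    ]
```

servo_tool --motion '[[[0, 0, 0, 0, 0, 0], [0, 0, 0, 0, 0, 1], [0, 0, 0, 0, 0, 1], [0, 0, 0, 0, 0, 1], [0, 0, 0, 0, 0, 1]]]' --force 40

```text
clock: 5.65
position: [0.5907, -0.0653, 0.2306]
ee_rot: [0.631, 0.775, -0.0, 0.0]
ft_force: [0.7, -1.3, -0.7]
grip_width: 0.414
```

```bash
python3 st.py; python3 - <<'E'
from h import *
for n,(x0,y0) in {"scene":(210,205)}.items():
    c=cams.camera(n);cv2.imwrite(f"pics/{n}3.png",cv2.resize(c["color"][y0:y0+80,x0:x0+100,::-1],None,fx=7,fy=7,interpolation=cv2.INTER_CUBIC))
E
```

```text
t 5.65 pos [ 0.5907 -0.0653  0.2306] yaw 101.7
q [-0.2576  0.4345  0.359   1.7476 -0.1773  0.991   1.9432]
F [ 0.7083 -1.2955 -0.6527] T [-0.1078 -0.0245  0.131 ] w 0.4145
to target (units) [ 0.0174 -0.0013 -0.0186] tilt fix [0.003  0.0053 0.    ]
```

View pics/scene3.png

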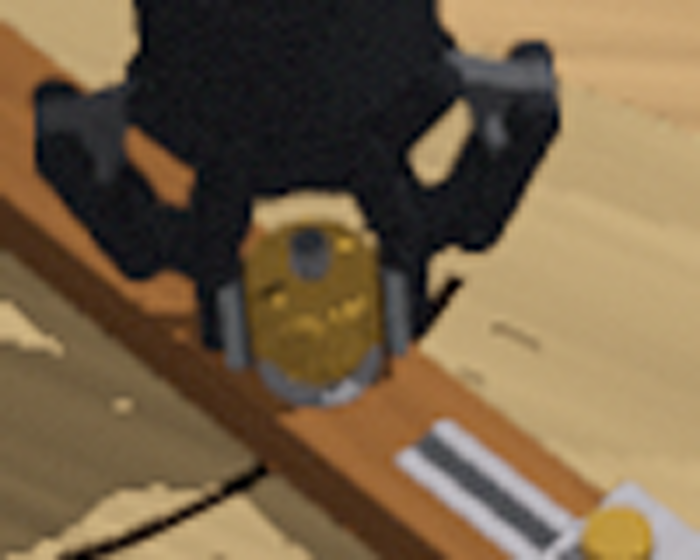

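The nut turns freely with the fingers, against about 0.1 N m. I'll continue.

servo_tool --motion '[[[0, 0, 0.0004, 0, 0, 1], [0, 0, 0.0004, 0, 0, 1], [0, 0, 0.0004, 0, 0, 1], [0, 0, 0.0004, 0, 0, 1], [0, 0, 0.0004, 0, 0, 1], [0, 0, 0.0004, 0, 0, 1], [0, 0, 0.0004, 0, 0, 1], [0, 0, 0.0004, 0, 0, 1], [0, 0, 0.0004, 0, 0, 1], [0, 0, 0.0004, 0, 0, 1], [0, 0, 0.0004, 0, 0, 1], [0, 0, 0.0004, 0, 0, 1]]]'

```text
clock: 6.9
position: [0.5907, -0.0653, 0.2303]
ee_rot: [0.939, 0.345, 0.0, 0.0]
ft_force: [-0.1, -1.7, 0.3]
grip_width: 0.414
```

```bash
python3 st.py
```

```text
t 6.9 pos [ 0.5907 -0.0653  0.2303] yaw 40.37
q [-0.4245  0.4694  0.5724  1.7569 -0.2946  1.001   0.9637]
F [-0.071  -1.675   0.2514] T [-0.1237 -0.1041  0.0661] w 0.4139
to target (units) [ 0.006  -0.0147 -0.0233] tilt fix [ 0.0111 -0.002  -0.    ]
```

servo_tool --motion '[[[0, 0, 0.0004, 0, 0, 1], [0, 0, 0.0004, 0, 0, 1], [0, 0, 0.0004, 0, 0, 1], [0, 0, 0.0004, 0, 0, 1], [0, 0, 0.0004, 0, 0, 1], [0, 0, 0.0004, 0, 0, 1], [0, 0, 0.0004, 0, 0, 1], [0, 0, 0.0004, 0, 0, 1], [0, 0, 0.0004, 0, 0, 1], [0, 0, 0.0004, 0, 0, 1], [0, 0, 0.0004, 0, 0, 1], [0, 0, 0.0004, 0, 0, 1]]]'

```text
clock: 8.1
position: [0.5908, -0.0652, 0.2301]
ee_rot: [0.984, -0.18, 0.001, 0.0]
ft_force: [0.4, -1.2, 1.2]
grip_width: 0.408
```

```bash
python3 st.py; python3 - <<'E'
from h import *
for n,(x0,y0) in {"scene":(210,205)}.items():
    c=cams.camera(n);cv2.imwrite(f"pics/{n}4.png",cv2.resize(c["color"][y0:y0+80,x0:x0+100,::-1],None,fx=7,fy=7,interpolation=cv2.INTER_CUBIC))
E
```

```text
t 8.1 pos [ 0.5908 -0.0652  0.2301] yaw -20.73
q [-0.5919  0.5368  0.8007  1.7652 -0.4421  1.0281  0.0107]
F [ 0.3702 -1.2237  1.1907] T [-0.2371 -0.0216  0.1011] w 0.4082
to target (units) [-0.0101 -0.0113 -0.0279] tilt fix [ 0.0055 -0.0153  0.    ]
```

View pics/scene4.png

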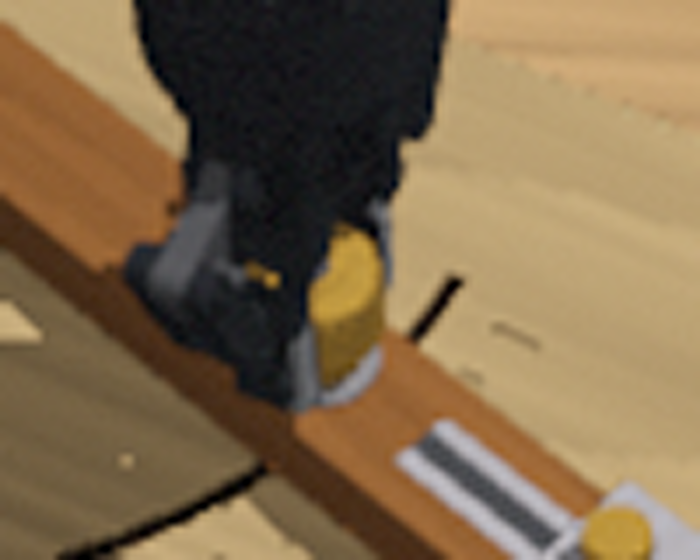

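servo_tool --motion '[[[0, 0, 0.0004, 0, 0, 1], [0, 0, 0.0004, 0, 0, 1], [0, 0, 0.0004, 0, 0, 1], [0, 0, 0.0004, 0, 0, 1]]]'

```text
clock: 8.55
position: [0.5908, -0.0652, 0.23]
ee_rot: [0.937, -0.35, 0.001, 0.0]
ft_force: [-0.1, -1.3, 0.5]
grip_width: 0.419
```

```bash
python3 st.py
```

```text
t 8.55 pos [ 0.5908 -0.0652  0.23  ] yaw -40.91
q [-0.6445  0.5693  0.8783  1.7675 -0.4997  1.0434 -0.2979]
F [-0.0528 -1.2674  0.463 ] T [-0.1997 -0.0402  0.1134] w 0.4191
to target (units) [-0.0137 -0.007  -0.0297] tilt fix [ 0.0016 -0.0159 -0.    ]
```

servo_tool --motion '[[[0, 0, 0.0004, 0, 0, 1], [0, 0, 0.0004, 0, 0, 1], [0, 0, 0.0004, 0, 0, 1], [0, 0, 0.0004, 0, 0, 1]]]'

```text
clock: 8.95
position: [0.5908, -0.0652, 0.2299]
ee_rot: [0.862, -0.507, 0.001, 0.0]
ft_force: [-0.0, -0.3, 0.6]
grip_width: 0.413
```

```bash
python3 st.py
```

```text
t 8.95 pos [ 0.5908 -0.0652  0.2299] yaw -60.91
q [-0.6934  0.6075  0.9546  1.7694 -0.5612  1.0628 -0.6011]
F [-0.0305 -0.3233  0.5794] T [-0.2253  0.05    0.0756] w 0.4131
to target (units) [-0.0159 -0.0011 -0.0314] tilt fix [-0.002 -0.015 -0.   ]
```

servo_tool --motion '[[[0, 0, 0.0004, 0, 0, 1], [0, 0, 0.0004, 0, 0, 1], [0, 0, 0.0004, 0, 0, 1], [0, 0, 0.0004, 0, 0, 1]]]'

```text
clock: 9.35
position: [0.5909, -0.0652, 0.2298]
ee_rot: [0.761, -0.649, 0.0, 0.0]
ft_force: [-0.8, -0.8, 1.5]
grip_width: 0.411
```

```bash
python3 st.py
```

```text
t 9.35 pos [ 0.5909 -0.0652  0.2298] yaw -80.9
q [-0.7378  0.6516  1.0293  1.7709 -0.6263  1.087  -0.9023]
F [-0.8287 -0.7727  1.4917] T [-0.2235  0.0747  0.1248] w 0.4114
to target (units) [-0.0159  0.0052 -0.0334] tilt fix [-0.0024 -0.0123  0.    ]
```

servo_tool --motion '[[[0, 0, 0.0004, 0, 0, 1], [0, 0, 0.0004, 0, 0, 1], [0, 0, 0.0004, 0, 0, 1], [0, 0, 0.0004, 0, 0, 1]]]'

```text
clock: 9.75
position: [0.591, -0.0653, 0.2298]
ee_rot: [-0.637, 0.771, -0.0, -0.0]
ft_force: [-0.9, -1.0, 1.4]
grip_width: 0.414
```

```bash
python3 st.py
```

```text
t 9.75 pos [ 0.591  -0.0653  0.2298] yaw -100.9
q [-0.7764  0.7011  1.101   1.7719 -0.6937  1.1162 -1.2031]
F [-0.8519 -0.9599  1.388 ] T [-0.2144  0.0657  0.0587] w 0.4135
to target (units) [-0.0148  0.0124 -0.0347] tilt fix [-0.0001 -0.0104  0.    ]
```

servo_tool --motion '[[[0, 0, 0.0004, 0, 0, 1], [0, 0, 0.0004, 0, 0, 1], [0, 0, 0.0004, 0, 0, 1], [0, 0, 0.0004, 0, 0, 1]]]'

```text
clock: 10.15
position: [0.5911, -0.0654, 0.2297]
ee_rot: [-0.493, 0.87, -0.0, -0.001]
ft_force: [-1.4, 0.6, 2.1]
grip_width: 0.413
```

```bash
python3 st.py
```

```text
t 10.15 pos [ 0.5911 -0.0654  0.2297] yaw -120.9
q [-0.8088  0.7551  1.1685  1.7724 -0.7617  1.1501 -1.5048]
F [-1.3879  0.6071  2.0844] T [-0.1962  0.1315  0.0643] w 0.4131
to target (units) [-0.0091  0.0194 -0.0363] tilt fix [ 0.0055 -0.0119 -0.    ]
```

servo_tool --motion '[[[0, 0, 0.0004, 0, 0, 1], [0, 0, 0.0004, 0, 0, 1], [0, 0, 0.0004, 0, 0, 1], [0, 0, 0.0004, 0, 0, 1]]]'

```text
clock: 10.55
position: [0.5913, -0.0654, 0.2296]
ee_rot: [-0.335, 0.942, 0.0, -0.001]
ft_force: [-1.0, -0.7, 2.6]
grip_width: 0.412
```

```bash
python3 st.py
```

```text
t 10.55 pos [ 0.5913 -0.0654  0.2296] yaw -140.89
q [-0.8338  0.81    1.2289  1.7725 -0.8262  1.1867 -1.8106]
F [-0.9912 -0.7446  2.6453] T [-0.1986  0.1809  0.0881] w 0.4116
to target (units) [ 0.0001  0.024  -0.0382] tilt fix [ 0.0112 -0.0193  0.    ]
```

servo_tool --motion '[[[0, 0, 0.0004, 0, 0, 1], [0, 0, 0.0004, 0, 0, 1], [0, 0, 0.0004, 0, 0, 1], [0, 0, 0.0004, 0, 0, 1]]]'

```text
clock: 10.95
position: [0.5914, -0.0655, 0.2295]
ee_rot: [-0.166, 0.986, 0.0, -0.002]
ft_force: [-1.1, -0.3, 3.0]
grip_width: 0.409
```

```bash
python3 st.py;python3 - <<'E'
from h import *
for n,(x0,y0) in {"scene":(210,205)}.items():
    c=cams.camera(n);cv2.imwrite(f"pics/{n}5.png",cv2.resize(c["color"][y0:y0+80,x0:x0+100,::-1],None,fx=7,fy=7,interpolation=cv2.INTER_CUBIC))
E
```

```text
t 10.95 pos [ 0.5914 -0.0655  0.2295] yaw -160.9
q [-0.8484  0.8521  1.2707  1.772  -0.8728  1.2163 -2.1295]
F [-1.0511 -0.3482  2.9631] T [-0.1429  0.1482  0.1068] w 0.4095
to target (units) [ 0.0111  0.0251 -0.0406] tilt fix [ 0.0131 -0.0343  0.    ]
```

View pics/scene5.png

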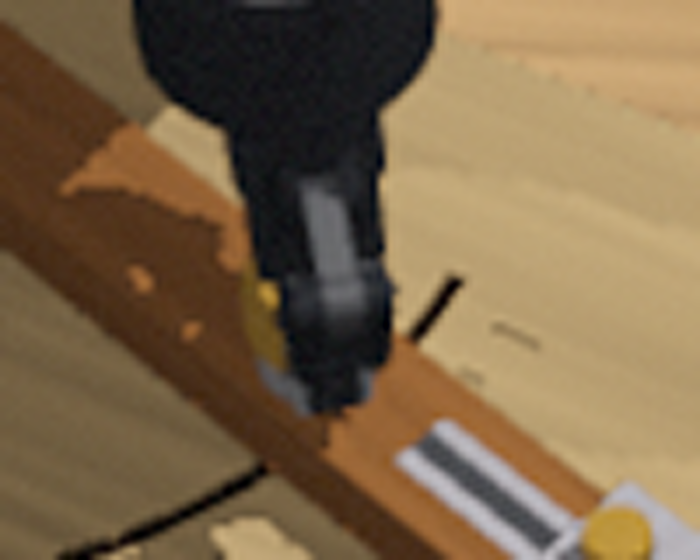

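So far the nut has turned about 283° (4.94 rad) without reaching the bottom, and the torque is still about 0.1 N m. The wrist is nearing its range, so I'll regrasp by opening slightly, winding back and closing again.

servo_tool --motion '[[[0, 0, 0, 0, 0, 0], [0, 0, 0, 0, 0, 0], [0, 0, 0, 0, 0, 0], [0, 0, 0, 0, 0, 0]]]' --jaw 105

```text
clock: 11.4
position: [0.5914, -0.0648, 0.2285]
ee_rot: [-0.169, 0.986, 0.001, -0.002]
ft_force: [0.4, 0.3, -1.2]
grip_width: 0.586
```

```bash
python3 st.py;python3 - <<'E'
from h import *
for n,(x0,y0) in {"scene":(210,205)}.items():
    c=cams.camera(n);cv2.imwrite(f"pics/{n}6.png",cv2.resize(c["color"][y0:y0+80,x0:x0+100,::-1],None,fx=7,fy=7,interpolation=cv2.INTER_CUBIC))
E
```

```text
t 11.4 pos [ 0.5914 -0.0648  0.2285] yaw -160.51
q [-0.8477  0.8516  1.2676  1.7721 -0.8721  1.2158 -2.1243]
F [ 0.3859  0.2869 -1.1992] T [ 0.026  -0.0243 -0.0024] w 0.5863
to target (units) [ 0.0144  0.0125 -0.0598] tilt fix [ 0.0317 -0.0468 -0.    ]
```

View pics/scene6.png

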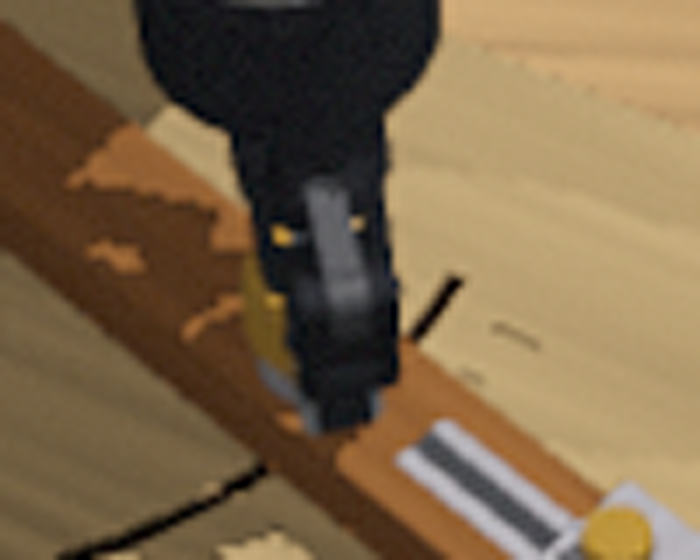

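servo_tool --motion '[[[0.01, 0.0125, -0.05, 0.03, -0.045, 0], [0, 0, 0, 0, 0, -1], [0, 0, 0, 0, 0, -1], [0, 0, 0, 0, 0, -1], [0, 0, 0, 0, 0, -1], [0, 0, 0, 0, 0, -1], [0, 0, 0, 0, 0, -1], [0, 0, 0, 0, 0, -1]]]'

```text
clock: 12.25
position: [0.5904, -0.0642, 0.2322]
ee_rot: [-0.469, 0.883, -0.001, 0.001]
ft_force: [0.3, -0.7, 0.7]
grip_width: 0.588
```

```bash
python3 st.py
```

```text
t 12.25 pos [ 0.5904 -0.0642  0.2322] yaw -124.01
q [-0.8098  0.7405  1.1614  1.7743 -0.7471  1.1438 -1.5701]
F [ 0.2962 -0.7203  0.7269] T [ 0.0012 -0.012   0.032 ] w 0.5881
to target (units) [ 0.0035 -0.0044  0.014 ] tilt fix [-0.0253  0.0037 -0.    ]
```

servo_tool --motion '[[[0, 0, 0.014, -0.02, 0, -1], [0, 0, 0, 0, 0, -1], [0, 0, 0, 0, 0, -1], [0, 0, 0, 0, 0, -1], [0, 0, 0, 0, 0, -1], [0, 0, 0, 0, 0, -1], [0, 0, 0, 0, 0, -1], [0, 0, 0, 0, 0, -1], [0, 0, 0, 0, 0, -1], [0, 0, 0, 0, 0, -1], [0, 0, 0, 0, 0, -1], [0, 0, 0, 0, 0, -1]]]'

```text
clock: 13.45
position: [0.5897, -0.065, 0.2343]
ee_rot: [0.861, -0.509, 0.003, -0.001]
ft_force: [0.8, 0.5, -0.4]
grip_width: 0.59
```

```bash
python3 st.py
```

```text
t 13.45 pos [ 0.5897 -0.065   0.2343] yaw -61.2
q [-0.6854  0.5855  0.9372  1.7717 -0.5371  1.0568 -0.6232]
F [ 0.818   0.5443 -0.4172] T [-0.0106  0.0612  0.0477] w 0.59
to target (units) [-0.0005 -0.0191  0.0554] tilt fix [-0.0539 -0.039   0.    ]
```

servo_tool --motion '[[[0.01, -0.03, 0.05, -0.05, -0.04, -1], [0, 0, 0.003, 0, 0, -1], [0, 0, 0.003, 0, 0, -1], [0, 0, 0.003, 0, 0, -1], [0, 0, 0.003, 0, 0, -1], [0, 0, 0.003, 0, 0, -1], [0, 0, 0.003, 0, 0, -1], [0, 0, 0.003, 0, 0, -1], [0, 0, 0.003, 0, 0, -1], [0, 0, 0.003, 0, 0, -1], [0, 0, 0.003, 0, 0, -1], [0, 0, 0, 0, 0, 0]]]'

```text
clock: 14.65
position: [0.5903, -0.0665, 0.2328]
ee_rot: [0.999, -0.032, 0.003, 0.001]
ft_force: [-0.1, 0.6, 2.0]
grip_width: 0.588
```

```bash
sed -i 's/0.5905,-0.0645,0.2315/0.5908,-0.0652,0.2300/' st.py; python3 st.py
```

```text
t 14.65 pos [ 0.5903 -0.0665  0.2328] yaw -3.61
q [-0.5282  0.4997  0.7125  1.7635 -0.3769  1.0139  0.262 ]
F [-0.0798  0.6316  2.0034] T [-0.0743 -0.0305 -0.0254] w 0.5881
to target (units) [ 0.009  -0.0266  0.0568] tilt fix [ 0.0134 -0.0606 -0.    ]
```

servo_tool --motion '[[[0.009, -0.025, 0.055, 0.013, -0.06, 0], [0, 0, 0, 0, 0, 0]]]'

```text
clock: 14.85
position: [0.5907, -0.0653, 0.2301]
ee_rot: [0.999, -0.034, 0.0, -0.0]
ft_force: [-0.2, -0.1, -0.5]
grip_width: 0.59
```

```bash
python3 st.py;python3 - <<'E'
from h import *
for n,(x0,y0) in {"scene":(210,205)}.items():
    c=cams.camera(n);cv2.imwrite(f"pics/{n}7.png",cv2.resize(c["color"][y0:y0+80,x0:x0+100,::-1],None,fx=7,fy=7,interpolation=cv2.INTER_CUBIC))
E
```

```text
t 14.85 pos [ 0.5907 -0.0653  0.2301] yaw -3.86
q [-0.527   0.5061  0.7104  1.7618 -0.3814  1.0159  0.2588]
F [-0.1982 -0.1205 -0.4569] T [-0.0013 -0.0131  0.0388] w 0.5898
to target (units) [ 0.0012 -0.003   0.002 ] tilt fix [-0.0025 -0.0005 -0.    ]
```

View pics/scene7.png

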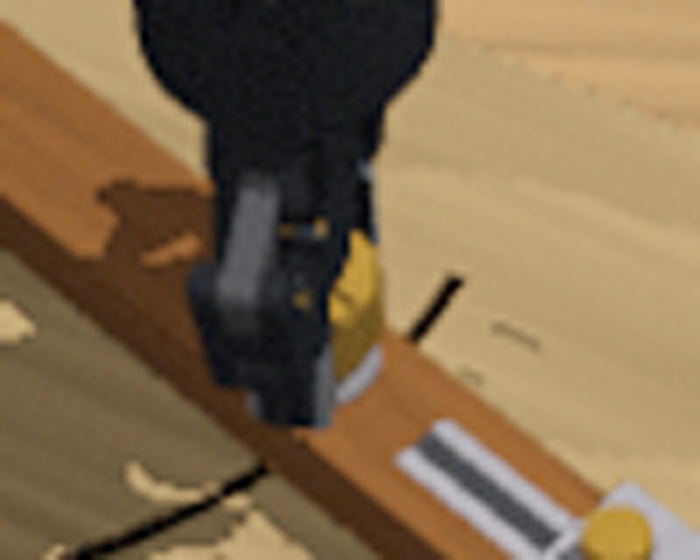

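The fence, the stop and the slot mark are where they were in the earlier crops, and the gripper straddles the nut. I'll close and continue.

servo_tool --motion '[[[0, 0, 0, 0, 0, 0], [0, 0, 0, 0, 0, 0], [0, 0, 0, 0, 0, 0], [0, 0, 0, 0, 0, 0], [0, 0, 0, 0, 0, 0]]]' --jaw 255 --force 40

```text
clock: 15.4
position: [0.5908, -0.0655, 0.2305]
ee_rot: [0.999, -0.035, 0.0, 0.0]
ft_force: [-0.1, 0.0, 1.7]
grip_width: 0.42
```

```bash
python3 st.py
```

```text
t 15.4 pos [ 0.5908 -0.0655  0.2305] yaw -4.01
q [-0.5276  0.5059  0.7113  1.7615 -0.381   1.0161  0.2562]
F [-0.0977  0.045   1.7417] T [-0.0162  0.0703  0.0045] w 0.42
to target (units) [-0.0012 -0.0055  0.0094] tilt fix [ 0.0036 -0.0057 -0.    ]
```

servo_tool --motion '[[[0, 0, 0.0004, 0, 0, 1], [0, 0, 0.0004, 0, 0, 1], [0, 0, 0.0004, 0, 0, 1], [0, 0, 0.0004, 0, 0, 1]]]'

```text
clock: 15.8
position: [0.5908, -0.0656, 0.2304]
ee_rot: [0.977, -0.213, 0.0, -0.0]
ft_force: [-0.2, 0.3, 1.5]
grip_width: 0.419
```

```bash
python3 st.py
```

```text
t 15.8 pos [ 0.5908 -0.0656  0.2304] yaw -24.63
q [-0.5831  0.5324  0.7895  1.7643 -0.4346  1.0276 -0.0625]
F [-0.2303  0.2887  1.4875] T [0.054  0.0987 0.0556] w 0.4192
to target (units) [-0.0022 -0.007   0.0075] tilt fix [-0.0019 -0.005   0.    ]
```

servo_tool --motion '[[[0, 0, 0.0004, 0, 0, 1], [0, 0, 0.0004, 0, 0, 1], [0, 0, 0.0004, 0, 0, 1], [0, 0, 0.0004, 0, 0, 1]]]'

```text
clock: 16.2
position: [0.5908, -0.0655, 0.2303]
ee_rot: [0.922, -0.386, 0.0, -0.0]
ft_force: [-0.3, 0.7, 0.5]
grip_width: 0.417
```

```bash
python3 st.py
```

```text
t 16.2 pos [ 0.5908 -0.0655  0.2303] yaw -45.45
q [-0.638   0.565   0.8695  1.7668 -0.4932  1.0427 -0.3815]
F [-0.2928  0.7334  0.4799] T [0.0039 0.0998 0.0409] w 0.4172
to target (units) [-0.0032 -0.0042  0.0063] tilt fix [-0.003 -0.006  0.   ]
```

servo_tool --motion '[[[0, 0, 0.0004, 0, 0, 1], [0, 0, 0.0004, 0, 0, 1], [0, 0, 0.0004, 0, 0, 1]]]'

```text
clock: 16.5
position: [0.5907, -0.0654, 0.2302]
ee_rot: [0.861, -0.508, 0.0, 0.0]
ft_force: [-0.1, -0.6, 0.4]
grip_width: 0.415
```

```bash
python3 st.py
```

```text
t 16.5 pos [ 0.5907 -0.0654  0.2302] yaw -61.06
q [-0.6771  0.5937  0.9294  1.7686 -0.5402  1.0569 -0.6189]
F [-0.1362 -0.5611  0.4457] T [-0.0127  0.1393  0.0615] w 0.4152
to target (units) [-0.0032 -0.0033  0.0046] tilt fix [-0.0017 -0.0067  0.    ]
```

servo_tool --motion '[[[0, 0, 0.0004, 0, 0, 1], [0, 0, 0.0004, 0, 0, 1], [0, 0, 0.0004, 0, 0, 1]]]'

```text
clock: 16.8
position: [0.5907, -0.0654, 0.2302]
ee_rot: [0.784, -0.62, 0.0, 0.0]
ft_force: [-1.0, -0.2, 0.2]
grip_width: 0.417
```

```bash
python3 st.py
```

```text
t 16.8 pos [ 0.5907 -0.0654  0.2302] yaw -76.67
q [-0.7138  0.6259  0.9886  1.7701 -0.5896  1.0738 -0.8549]
F [-1.0079 -0.234   0.173 ] T [-0.0663  0.0689  0.1036] w 0.4166
to target (units) [-0.0028 -0.0021  0.0034] tilt fix [-0.0019 -0.0084 -0.    ]
```

servo_tool --motion '[[[0, 0, 0.0004, 0, 0, 1], [0, 0, 0.0004, 0, 0, 1]]]'

```text
clock: 17.0
position: [0.5907, -0.0653, 0.2301]
ee_rot: [0.725, -0.689, 0.0, 0.0]
ft_force: [-0.2, -0.2, 0.7]
grip_width: 0.415
```

```bash
python3 st.py
```

```text
t 17.0 pos [ 0.5907 -0.0653  0.2301] yaw -87.08
q [-0.7367  0.6494  1.0273  1.771  -0.6237  1.0866 -1.0117]
F [-0.1566 -0.1599  0.7305] T [-0.0221  0.081   0.1321] w 0.415
to target (units) [-0.0018 -0.0013  0.0025] tilt fix [-0.003  -0.0102  0.    ]
```

servo_tool --motion '[[[0, 0, 0.0004, 0, 0, 1], [0, 0, 0.0004, 0, 0, 1]]]'

```text
clock: 17.2
position: [0.5909, -0.0652, 0.2302]
ee_rot: [-0.66, 0.751, -0.001, -0.0]
ft_force: [-1.2, -0.7, 0.7]
grip_width: 0.413
```

```bash
python3 st.py
```

```text
t 17.2 pos [ 0.5909 -0.0652  0.2302] yaw -97.42
q [-0.7581  0.6744  1.0652  1.7716 -0.6581  1.1005 -1.1677]
F [-1.2223 -0.7096  0.7058] T [-0.2446  0.1715  0.9749] w 0.413
to target (units) [-0.0003  0.0012  0.003 ] tilt fix [-0.007  -0.0147 -0.    ]
```

servo_tool --motion '[[[0, 0, 0.0004, 0, 0, 1], [0, 0, 0.0004, 0, 0, 1]]]'

```text
clock: 17.4
position: [0.5913, -0.0651, 0.2302]
ee_rot: [-0.59, 0.807, -0.002, -0.0]
ft_force: [0.1, -2.2, -0.8]
grip_width: 0.414
```

```bash
python3 st.py
```

```text
t 17.4 pos [ 0.5913 -0.0651  0.2302] yaw -107.62
q [-0.7781  0.7009  1.102   1.7716 -0.6921  1.1148 -1.322 ]
F [ 0.1495 -2.2477 -0.8339] T [-0.3201  0.0921  1.3055] w 0.4137
to target (units) [0.0048 0.0082 0.0049] tilt fix [-0.023  -0.0306 -0.    ]
```

servo_tool --motion '[[[0, 0, 0.0004, 0, 0, 1], [0, 0, 0.0004, 0, 0, 1]]]'

```text
clock: 17.6
position: [0.5914, -0.065, 0.2302]
ee_rot: [-0.517, 0.856, -0.002, -0.001]
ft_force: [-4.1, -0.4, 2.0]
grip_width: 0.412
```

```bash
python3 st.py
```

```text
t 17.6 pos [ 0.5914 -0.065   0.2302] yaw -117.79
q [-0.7964  0.7287  1.1377  1.7717 -0.7258  1.131  -1.4764]
F [-4.1213 -0.387   2.046 ] T [-0.1521  0.4047  0.9514] w 0.412
to target (units) [0.0104 0.009  0.0043] tilt fix [-0.0331 -0.0472 -0.    ]
```

The torque jumped from 0.1 to about 1 to 1.3 N m, so the nut has bottomed and the fingers slipped round it. Next I'll unwind slowly to find the angle at which the nut starts to follow.

servo_tool --motion '[[[0, 0, 0, 0, 0, 0], [0, 0, 0, 0, 0, 0], [0, 0, 0, 0, 0, 0]]]'

```text
clock: 17.9
position: [0.5916, -0.0648, 0.2302]
ee_rot: [-0.518, 0.855, -0.003, -0.001]
ft_force: [0.1, -0.9, 1.7]
grip_width: 0.413
```

```bash
python3 st.py
```

```text
t 17.9 pos [ 0.5916 -0.0648  0.2302] yaw -117.55
q [-0.7965  0.7287  1.1372  1.7713 -0.7245  1.1307 -1.4734]
F [ 0.0591 -0.8546  1.7   ] T [-0.0525  0.0258  0.375 ] w 0.4129
to target (units) [0.0135 0.0104 0.0044] tilt fix [-0.0356 -0.0602  0.    ]
```

servo_tool --motion '[[[0, 0, 0, 0, 0, -0.1], [0, 0, 0, 0, 0, -0.1]]]'

```text
clock: 18.1
position: [0.5915, -0.0649, 0.2302]
ee_rot: [-0.527, 0.85, -0.002, -0.001]
ft_force: [-0.6, -0.8, 0.4]
grip_width: 0.414
```

```bash
python3 st.py
```

```text
t 18.1 pos [ 0.5915 -0.0649  0.2302] yaw -116.42
q [-0.7943  0.7253  1.1331  1.7714 -0.721   1.1287 -1.456 ]
F [-0.5656 -0.7834  0.4098] T [-0.0253  0.0191 -0.0532] w 0.4145
to target (units) [0.0118 0.0106 0.0046] tilt fix [-0.0343 -0.0521 -0.    ]
```

servo_tool --motion '[[[0, 0, -0.0004, 0, 0, -1], [0, 0, -0.0004, 0, 0, -1], [0, 0, -0.0004, 0, 0, -1], [0, 0, -0.0004, 0, 0, -1], [0, 0, -0.0004, 0, 0, -1], [0, 0, -0.0004, 0, 0, -1], [0, 0, -0.0004, 0, 0, -1], [0, 0, -0.0004, 0, 0, -1]]]'

```text
clock: 18.9
position: [0.5914, -0.0648, 0.2304]
ee_rot: [0.795, -0.607, 0.002, 0.0]
ft_force: [-0.6, 0.1, -0.7]
grip_width: 0.412
```

```bash
python3 st.py
```

```text
t 18.9 pos [ 0.5914 -0.0648  0.2304] yaw -74.7
q [-0.7109  0.6221  0.9817  1.7692 -0.5827  1.0698 -0.8268]
F [-0.5577  0.1176 -0.6969] T [-0.037  -0.0047 -0.099 ] w 0.4125
to target (units) [0.0043 0.0127 0.008 ] tilt fix [-0.0163 -0.0339 -0.    ]
```

servo_tool --motion '[[[0, 0, -0.0004, 0, 0, -1], [0, 0, -0.0004, 0, 0, -1], [0, 0, -0.0004, 0, 0, -1], [0, 0, -0.0004, 0, 0, -1], [0, 0, -0.0004, 0, 0, -1], [0, 0, -0.0004, 0, 0, -1], [0, 0, -0.0004, 0, 0, -1], [0, 0, 0, 0, 0, 0]]]'

```text
clock: 19.7
position: [0.5908, -0.0649, 0.2306]
ee_rot: [0.946, -0.325, 0.002, -0.001]
ft_force: [0.3, -0.2, -0.9]
grip_width: 0.414
```

```bash
python3 st.py
```

```text
t 19.7 pos [ 0.5908 -0.0649  0.2306] yaw -37.92
q [-0.6185  0.5502  0.839   1.7672 -0.4716  1.0336 -0.2673]
F [ 0.2606 -0.1737 -0.874 ] T [-0.0829 -0.096   0.0999] w 0.4142
to target (units) [0.0027 0.0044 0.0118] tilt fix [-0.0346 -0.0276  0.    ]
```

servo_tool --motion '[[[0, 0, -0.0004, 0, 0, -1], [0, 0, -0.0004, 0, 0, -0.9], [0, 0, 0, 0, 0, 0], [0, 0, 0, 0, 0, 0]]]'

```text
clock: 20.1
position: [0.5907, -0.065, 0.2306]
ee_rot: [0.969, -0.248, 0.002, -0.001]
ft_force: [0.1, -0.1, 0.0]
grip_width: 0.414
```

```bash
python3 st.py
```

```text
t 20.1 pos [ 0.5907 -0.065   0.2306] yaw -28.72
q [-0.5936  0.5356  0.8033  1.7665 -0.4466  1.0269 -0.1256]
F [ 0.1154 -0.1142  0.0437] T [-0.0527  0.0278  0.0937] w 0.4138
to target (units) [0.0038 0.0018 0.012 ] tilt fix [-0.0415 -0.0295  0.    ]
```

servo_tool --motion '[[[0, 0, 0, 0, 0, -0.25], [0, 0, 0, 0, 0, -0.2], [0, 0, 0, 0, 0, 0], [0, 0, 0, 0, 0, 0]]]'

```text
clock: 20.5
position: [0.5907, -0.065, 0.2306]
ee_rot: [0.973, -0.23, 0.002, -0.001]
ft_force: [0.2, 0.4, 0.9]
grip_width: 0.412
```

```bash
python3 st.py; python3 - <<'E'
from h import *
for n,(x0,y0) in {"scene":(210,205),"top":(330,170)}.items():
    c=cams.camera(n);cv2.imwrite(f"pics/{n}full8.png",c["color"][...,::-1])
    cv2.imwrite(f"pics/{n}8.png",cv2.resize(c["color"][y0:y0+80,x0:x0+100,::-1],None,fx=7,fy=7,interpolation=cv2.INTER_CUBIC))
    a=cv2.imread(f"pics/{n}0.png"); d=cv2.absdiff(a,c["color"][...,::-1]).max(2)
    cv2.imwrite(f"pics/{n}d8.png",d*3)
E
```

```text
t 20.5 pos [ 0.5907 -0.065   0.2306] yaw -26.6
q [-0.5882  0.5327  0.7953  1.7662 -0.4408  1.0257 -0.0931]
F [0.175  0.4102 0.8617] T [-0.0431  0.065   0.0074] w 0.412
to target (units) [0.0043 0.0027 0.0114] tilt fix [-0.038  -0.0294  0.    ]
```

View pics/scene8.png

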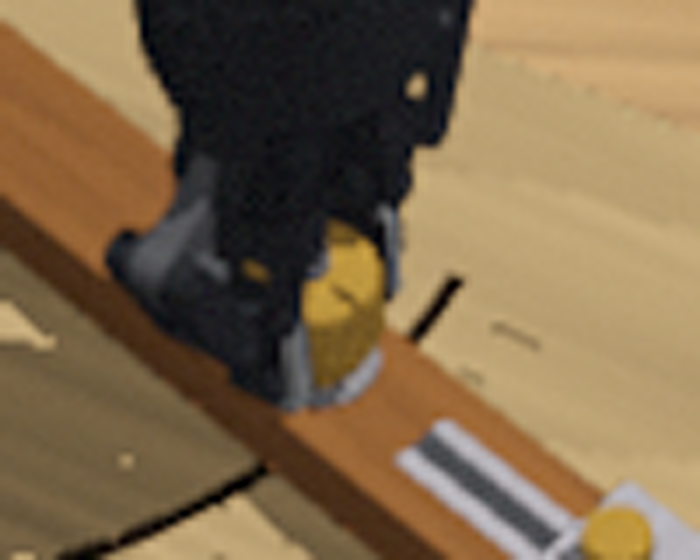

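View pics/scened8.png

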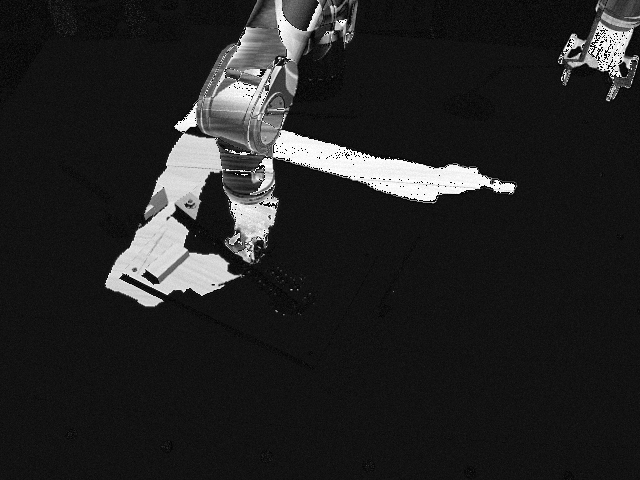

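View pics/topfull8.png

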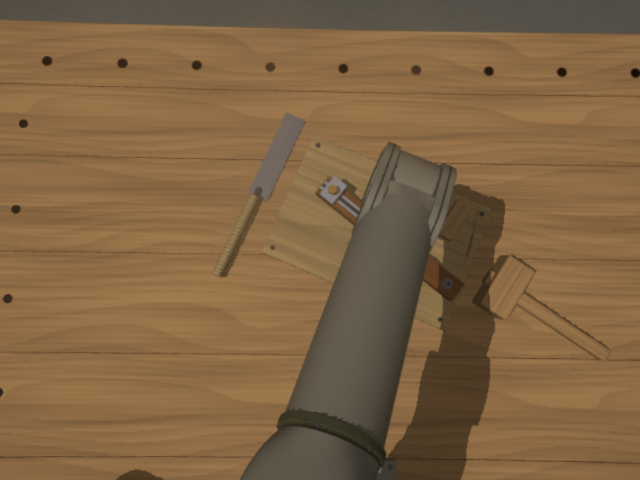

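```bash
python3 - <<'E'
from h import *
for n,(x0,x1,y0,y1) in {"scene":(272,325,258,318),"top":(312,350,172,206)}.items():
    a=cv2.cvtColor(cv2.imread(f"pics/{n}0.png"),6).astype(np.float32);b=cv2.cvtColor(cv2.imread(f"pics/{n}full8.png"),6).astype(np.float32)
    for (X0,X1,Y0,Y1) in ((x0,x1,y0,y1),):
        A=a[Y0:Y1,X0:X1];B=b[Y0:Y1,X0:X1]
        w=np.eye(2,3,dtype=np.float32)
        print(n,cv2.findTransformECC(A,B,w,cv2.MOTION_TRANSLATION)[0],w[:,2],abs(A-B).max(),abs(A-B).mean())
    # control: saw
s=cams.camera("scene")
z=.0875
c=np.array([.5908,-.065])
def az(u):
    p=onz(s,u,z)[:2]-onz(s,(254.86,243.53),z)[:2]; return np.degrees(np.arctan2(p[1],p[0])),np.linalg.norm(p)
print("start",az((220+330/11-.5,225+255/11-.5)),"now",az((210+350/7-.5,205+298/7-.5)))
E
```

```text
scene 0.9985452958409747 [ 0.03544894 -0.06258423] 69.0 5.119497
top 0.9955984386052115 [-0.02243923  0.06201386] 24.0 4.517802
start (np.float64(-38.788854049666014), np.float64(0.013542205808620887)) now (np.float64(52.617276764775966), np.float64(0.012175496526607373))
```

```bash
python3 st.py; python3 -c "
from workcell import order; print(order.hand_in())"
```

```text
t 20.65 pos [ 0.5907 -0.065   0.2306] yaw -26.59
q [-0.5882  0.5327  0.7953  1.7662 -0.4407  1.0257 -0.0929]
F [-0.299  -0.0582  0.3149] T [-0.0229  0.0357  0.0351] w 0.4113
to target (units) [0.004  0.0027 0.0116] tilt fix [-0.0377 -0.03   -0.    ]
the job is handed in; nothing more can be done
None
```

The clamp nut is set: I screwed it down until it bottomed, then backed it off a quarter turn. The gripper still holds it at 40 N. I handed the job in at 20.65 s and got no verdict.

- **Bottoming:** it took about 6.4 rad of clockwise turning in two grips. The torque then jumped from 0.1 to about 1.3 N m and the fingers slipped round the nut.
- **Quarter turn:** I unwound to zero torque first, then backed off. The tool turned 90.0° from that point, leaving only about 0.03 N m on the nut.
- **Filed mark:** it agrees only roughly. The net turn read from the images is 76–91°, depending on which view gives the start angle. The tool angles give about 79–84°, and reading the mark is good to about 8°.
- **Fence and stop:** the before and after images differ by about 0.06 px at the stop, roughly 0.1 mm. That is at the limit of what I can measure.
- **Saw, mallet and offcut:** the saw and mallet show no change in the images. The offcut was in the arm's shadow, so I only checked it by eye, and it lies in the same place.
- **Forces:** side forces in the readings stayed at about 4 N or less.

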